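# Size the plug in a four-hole gauge

### The arm

A 6-joint arm with a two-finger parallel gripper is mounted at the origin on a cart in front of the work surface, level with it; the furniture and walls round the work are solid. World frame = base frame: x ahead of the robot, y to its left, z up, the work surface at z = 0. Lengths are in m, angles in rad, forces in N, time in s.
With the tool pointing down it reaches from about 0.35 to 0.975 m from the base axis. Payload 4.9 kg.
Tool frame: the origin (TCP) lies midway between the tips of the shut fingers; the grasp point (between the pads) lies 19 mm behind it; z points along the fingers, y is the line along which they close (so a half turn about z gives the same grasp; the last joint's range is limited). The gripper opens to 85 mm and grips with 20 to 120 N. Pads are 22 mm wide; open, the fingers measure 114 mm over their backs; the gripper's body (76 mm by 85 mm) begins 54 mm behind the grasp point. The pads swing forward as they close: fully open they stand 13 mm farther back than shut.
Start: joints at [1.062, 0.053, 1.613, -0, 1.476, -0.119], TCP at [0.237, 0.578, 0.198] pointing down, gripper open.
Joint ranges: [-3.01, 3.01], [-1.01, 2.22], [0.06, 2.58], [-1.02, 4.17], [0.09, 2.62], [-3.14, 3.14]. Speed limits (rad/s): [2.57, 2.57, 3.14, 3.14, 3.14, 3.14].

### API

Orientations are given as a unit quaternion [w, x, y, z].
In Python, from rig import arm gives the robot as it stands. The module is installed in compiled form; this text tells all that it offers.
- The arm moves only by the tool step_arm, never from a script. Its argument "series" is a list of rows, each a list of 7 numbers: the turn, a rotation vector about the tool's x, y, z in degrees, then the shift along the tool's x, y, z in cm, then the gripper command: -1 is fully open, 1 is shut, values between are in proportion. In form: [[wx, wy, wz, tx, ty, tz, claw], ...]. A call has 1 to 10 rows; each row is the pose to reach, as a shift and turn from the pose commanded when the call began, along the tool's axes at that moment; what a row does not reach only later rows make up. A row lasts 1/12 s, in which the tool goes at most 41.7 mm and 7.16 degrees, less where a joint would pass 70% of its speed; a pose out of reach is approached as far as the arm can. A call with a gripper value outside its range is refused whole. The fingers move at their own pace and stop on an object; "newtons" is the grip in N (left out, the last holds). Time passes only in rows, so rows that repeat a pose let the fingers close. It gives the time, the measured TCP pose, the force, the opening and the grip force at its end, in the units of the state.
- arm.get_obs(): the state, without advancing time (a new reading comes with each control period).
- arm.read_camera(name): name is "side" or "top" or "wrist"; returns a dict with "image" (480x640x3 uint8, blue, green, red), "intrinsics" (3x3 intrinsics, pixels), "k1" (the pictures are not rectified: a ray, as slopes to the right and down, at radius r is drawn at 1 + k1 r^2 times it, then the intrinsics apply), "R" (3x3) and "t" (3): a world point X has camera coordinates R X + t. Camera axes: x right, y down, z forward; pixel columns grow to the right and rows downward; lengths in m; the calibration is good to about 2 mm. A picture is of the moment at which its call begins. There is no depth.
- arm.finish_job(): hands the job in; it is judged then, once.
The state is a dict: "time": time; "joint_positions": joint angles; "joint_vel": joint speeds; "tau": joint torques, N m; "ee_pos": TCP position; "ee_rot": TCP orientation; "wrist_force": force on the tool from outside, world axes, zero at the start; "moment": the same for the moment, N m; "gripper_width": finger opening in m; "gripper_force": force on a finger pad.
Only numpy, scipy, OpenCV 4.12 (cv2) and the standard library are available. Lean on these libraries where they do the work, as an engineer would, in place of code of your own. Each camera call takes 0.05 s, during which the arm holds its last target. There are 200 camera calls.

### The job

Size the red-handled plug with the square four-hole gauge: take it out of its white stand and try its pin first in the hole beside the red dot, pressing lightly until that hole refuses it. Then step round the other holes, feeling your way in and never forcing it (40 N is already too much), until one lets the pin pass, and lower it, do not drop it, fully home there with its collar flat on the gauge; let go and leave everything else where it is.

Things in the scene. Friction and masses are not known exactly. Their poses are not given: they have to be found in the camera images.
- plug: Plug gauge, 91 mm tall, about 0.1 kg, standing upright in the stand with its pin down. Origin: centre of the pin's tip; z runs up its axis. From the tip: round steel pin 12 mm diameter, 36 mm long, its lowest 3 mm tapering to 8 mm; collar 26 mm diameter from 36 to 41 mm; red round handle 18 mm diameter from 41 to 91 mm (grip it there).
- plug_collar (a point): Centre of the underside of the plug's collar, 36 mm above the tip on the axis.
- plug_stand: White plastic block 56 x 56 x 42 mm, fixed, origin at the centre of its underside, with a 16 mm hole from the top. At the start the plug's collar rests on its top, 42 mm above the bench, so the tip is 6 mm above the bench; the pin has 2 mm of play. Between stand and gauge stand three fixed bottles (two red, one white) up to 165 mm tall: carry the plug above them.
- gauge: Hole gauge fixed to the bench: square grey housing 110 x 110 mm, aluminium top plate, top face 52 mm above the bench; origin at the centre of its underside, sides along x and y. Four holes that look alike at (x, y) mm: hole0 (-24,-24) by the red dot, hole1 (-24,24), hole2 (24,24), hole3 (24,-24). A black rubber wiper in each, without resistance, hides the bore below.
- hole0 (a point): Centre of the hole by the red dot, at its mouth, level with the top face; z up. All holes: lead-in 13.5 mm wide, no chamfer; a pin off the hole stops on the top face. In a hole that is too small the tip is stopped 12 mm below the top face by a spring-cushioned seat (starts to give at about 1 N, 2 N per mm, solid after 6 mm).
- hole1 (a point): Mouth centre of the second hole. A hole wide enough lets the pin go on freely below the 12 mm depth until the collar rests on the plate (tip 36 mm below the top face). At least one of hole1, hole2, hole3 is wide enough; which one changes every time and cannot be seen.
- hole2 (a point): Mouth centre of the third hole, diagonally opposite the red dot; like the second.
- hole3 (a point): Mouth centre of the fourth hole; like the second.
- amber_bottle: Amber glass bottle, 48 mm wide, 108 mm tall, standing; bystander. Origin at its underside.
- specimen_tube: Specimen tube with blue cap, 29 mm wide, 66 mm tall, standing; bystander. Origin at its underside.
- marker_pen: Black marker pen, 138 mm long, 12 mm thick, lying; bystander. Origin under its middle.
- tape_roll: Roll of tan tape, 71 mm wide, 12 mm high, lying flat; bystander. Origin at its underside.
- lab_timer: White countdown timer, 66 x 66 x 20 mm, lying; bystander. Origin at its underside.
- beaker: Glass beaker, 55 mm wide, 69 mm tall, standing; bystander. Origin at its underside.

How it is judged:
On the way, in this order (a step that is already met when the one before it is completed fails the run):
1. the pin is pressed into the hole by the red dot and refused there (horizontal distance between plug and hole0 below 0.004 m and z of plug in the frame of gauge below 0.045 m and contact force between plug and gauge above 1.5 N), for 0.1 s.
2. the pin has passed the tight depth of another hole (((horizontal distance between plug and hole1 below 0.004 m and z of plug in the frame of gauge below 0.028 m) or (horizontal distance between plug and hole2 below 0.004 m and z of plug in the frame of gauge below 0.028 m) or (horizontal distance between plug and hole3 below 0.004 m and z of plug in the frame of gauge below 0.028 m))), for 0.1 s.
At the end, for the whole second after the job is handed in: The plug stands upright (within 3.4 degrees) and at rest in one of hole1, hole2 or hole3, its collar centre within 3 mm of the hole's centre and no more than 2.5 mm above the top plate (((horizontal distance between plug_collar and hole1 below 0.003 m and z of plug_collar in the frame of gauge below 0.0545 m) or (horizontal distance between plug_collar and hole2 below 0.003 m and z of plug_collar in the frame of gauge below 0.0545 m) or (horizontal distance between plug_collar and hole3 below 0.003 m and z of plug_collar in the frame of gauge below 0.0545 m)) and angle between plug's own z axis and vertical below 0.06 rad and linear speed of plug below 0.01 m/s); the robot touches nothing.
It fails at once if the plug is forced or dropped onto the gauge: more than 40 N between them (contact force between plug and gauge above 40 N).
It fails at once if a bystander (bottle, specimen tube, pen, tape, timer or beaker) is moved more than 25 mm (distance of any of amber_bottle, specimen_tube, marker_pen, tape_roll, lab_timer, beaker from where it was at the start of the episode above 0.025 m).
It also fails if it takes over 64 s, if anything falls off the work surface, if the arm or the gripper's body presses on something with over 40 N, if the wrist force passes 120 N, or if a joint passes its speed limit or range.

## Working session

There is one attempt and no reset: what is moved stays moved. The work goes in short steps, Python scripts to look and compute and a tool call to move; the robot and the scene stay as the last step left them, time stands still between calls to the robot, and variables do not carry over. Pictures are saved under pics/ and viewed, at most 10 in all, crops included, and the job is handed in when it is done.

Besides the shell and the picture viewer there is one more tool, called by a JSON object that holds its "method" and its "body". step_arm: Moves the arm, as the interface text tells. Its arguments: {"type":"object","properties":{"series":{"type":"array"},"newtons":{"type":"number"}},"required":["series"]}

```bash
mkdir -p pics; cat > h.py <<'E'
import numpy as np,cv2
from rig import arm
def cam(n):
    c=arm.read_camera(n); return {k:(np.array(v) if k!='image' else v) for k,v in c.items()}
def ray(c,u,v):
    K=c['intrinsics']; d=np.array([(u-K[0,2])/K[0,0],(v-K[1,2])/K[1,1]]); k=float(c['k1'])
    s=d.copy()
    for _ in range(30): s=d/(1+k*(s@s))
    R=c['R'].T; return -R@c['t'], R@np.array([s[0],s[1],1])
def onz(c,u,v,z):
    o,d=ray(c,u,v); return o+d*(z-o[2])/d[2]
def proj(c,X):
    p=c['R']@np.array(X)+c['t']; s=p[:2]/p[2]; s=s*(1+float(c['k1'])*(s@s)); K=c['intrinsics']
    return K[0,0]*s[0]+K[0,2],K[1,1]*s[1]+K[1,2]
E
python3 - <<'E'
from h import *
o=arm.get_obs()
for k,v in o.items(): print(k,np.round(v,4))
for n in ['top','side']:
    c=cam(n); cv2.imwrite(f'pics/{n}0.png',c['image']); print(n,-c['R'].T@c['t'],c['R'][2])
    hsv=cv2.cvtColor(c['image'],cv2.COLOR_BGR2HSV)
    m=((hsv[...,0]<8)|(hsv[...,0]>172))&(hsv[...,1]>130)&(hsv[...,2]>70)
    N,l,s,ce=cv2.connectedComponentsWithStats(m.astype(np.uint8))
    for i in range(1,N):
        if s[i,4]>8: print(s[i],ce[i].round(1))
E
```

```text
time 0.0
joint_positions [ 1.062   0.0533  1.6143 -0.      1.476  -0.119 ]
joint_vel [-0.0009  0.0009  0.0002  0.0008  0.0001  0.0029]
tau [ 1.00000e-03 -3.93698e+01 -3.70169e+01 -0.00000e+00  7.20000e-03
  0.00000e+00]
ee_pos [0.2372 0.5775 0.197 ]
ee_rot [-3.000e-04  1.937e-01  9.811e-01 -1.000e-03]
wrist_force [ 0.1617 -0.0197  0.3687]
moment [ 0.005  -0.0052 -0.0511]
gripper_force 0.0
gripper_width 0.0854
top [0.14078582 0.14972108 1.50505695] [ 0.25869711 -0.10971603 -0.95970735]
[467 193  11  12  72] [471.9 198. ]
[ 62 230   8   7  41] [ 65.4 232.6]
[316 231  34  43 926] [332.2 254.2]
[119 235   7   6  34] [122.3 237.5]
[ 91 240   7   7  35] [ 94.4 243.3]
[356 270  39  43 904] [374.  291.8]
side [0.47020472 1.16743311 0.87748009] [ 0.05709474 -0.81150888 -0.5815441 ]
[635 115   5   5   9] [637.7 117.2]
[631 127   7  15  33] [632.5 134.1]
[613 135   6   6  12] [615.1 137.1]
[347 143   8  19 114] [349.9 151.4]
[ 375  200   41   54 1750] [394.5 227.6]
[ 320  207   38   58 1877] [338.4 235.9]
[186 365  11  11  84] [191.3 370. ]
[  0 377   9  37 171] [  2.8 392.6]
[169 397  10  10  82] [173.4 401.1]
[123 422  12  12 110] [128.9 427.6]
```

View pics/top0.png

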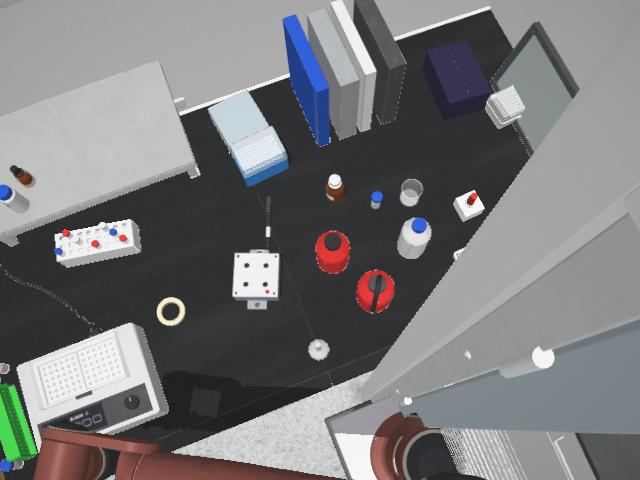

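View pics/side0.png

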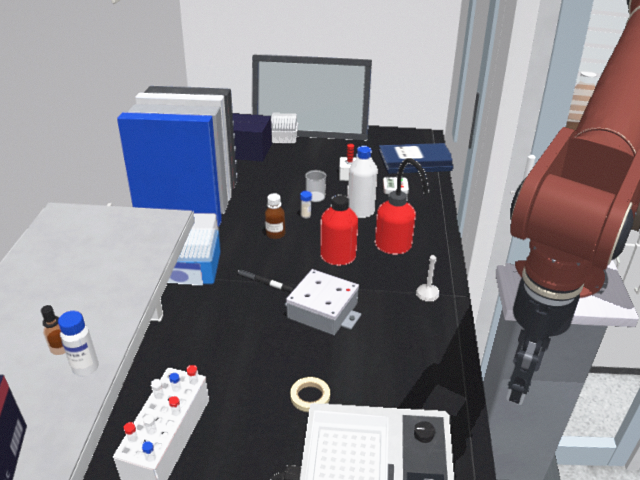

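```bash
python3 - <<'E'
from h import *
a=cv2.imread('pics/top0.png');b=cv2.imread('pics/side0.png')
f=lambda i,x,y,w,h,s:cv2.resize(i[y:y+h,x:x+w],None,fx=s,fy=s,interpolation=cv2.INTER_CUBIC)
r=lambda i:cv2.resize(i,(390,290))
A=f(a,222,240,70,75,4);B=f(b,270,255,100,75,4);C=f(a,440,170,70,75,4);D=f(b,310,130,100,75,4)
cv2.imwrite('pics/crop.png',np.vstack([np.hstack([A,B]),np.hstack([C,D])])[:600])
for n,p in [('top',(472,198)),('side',(350,151.4))]:
    c=cam(n); print(n,onz(c,*p,.072).round(4)); 
    if n=='top':
        print(onz(c,335,180,.1),onz(c,332,240,.16),onz(c,374,282,.16),onz(c,414,225,.16))
        print('g',onz(c,257,275,.052))
E
```

```text
top [ 0.5203 -0.383   0.072 ]
[ 0.68462022 -0.07221678  0.1       ] [5.24011092e-01 5.58173006e-06 1.60000000e-01] [ 0.3950215  -0.05182004  0.16      ] [ 0.48647396 -0.19286259  0.16      ]
g [0.53978969 0.19425561 0.052     ]
side [ 0.5207 -0.3846  0.072 ]
```

View pics/crop.png

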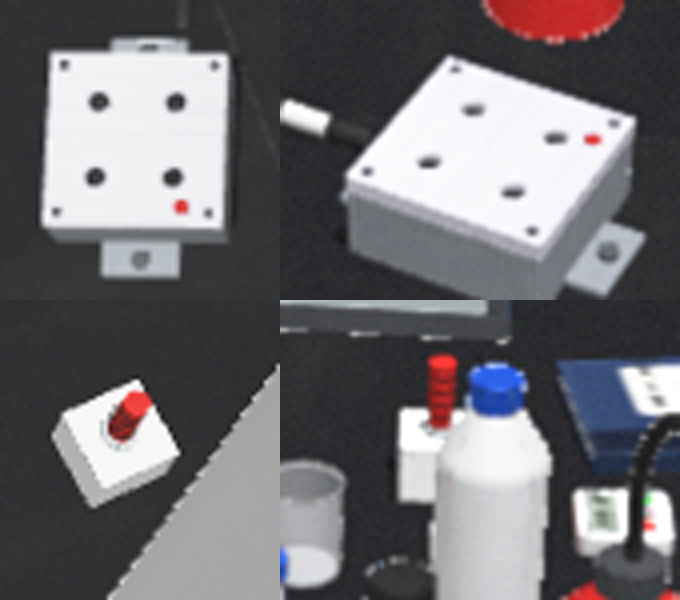

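```bash
python3 - <<'E'
from h import *
P={'top':[(173,177),(95,177),(98,101),(176,101)],'side':[(555-280,137),(473-280,109),(429-280,162),(513-280,191)]}
off={'top':(222,240),'side':(270,255)}
H={}
for n in P:
    c=cam(n); g=cv2.cvtColor(c['image'],cv2.COLOR_BGR2GRAY).astype(float); L=[]
    for p in P[n]:
        u,v=off[n][0]+p[0]/4,off[n][1]+p[1]/4
        y0,x0=int(round(v))-5,int(round(u))-5; w=np.clip(190-g[y0:y0+11,x0:x0+11],0,None); yy,xx=np.mgrid[y0:y0+11,x0:x0+11]
        q=((w*xx).sum()/w.sum(),(w*yy).sum()/w.sum()); L.append(onz(c,*q,.052)[:2])
    L=np.array(L);H[n]=L; print(n,L.round(4).tolist(),'mean',L.mean(0).round(4))
    print(np.linalg.norm(L-np.roll(L,-1,0),axis=1).round(4))
c=cam('top')
for nm,p in dict(beaker=(411,200),tube=(376,205),amber=(335,195),tape=(171,311),timer=(457,256),penend=(268,200)).items(): print(nm,onz(c,*p,0.).round(3))
E
```

```text
top [[0.5113, 0.1841], [0.5296, 0.2286], [0.574, 0.2105], [0.5557, 0.1659]] mean [0.5427 0.1973]
[0.0482 0.048  0.0482 0.0479]
side [[0.5138, 0.1903], [0.5579, 0.1723], [0.5763, 0.2164], [0.5318, 0.2347]] mean [0.5449 0.2034]
[0.0476 0.0478 0.0481 0.0479]
beaker [ 0.595 -0.255  0.   ]
tube [ 0.616 -0.162  0.   ]
amber [ 0.683 -0.072  0.   ]
tape [0.547 0.431 0.   ]
timer [ 0.408 -0.303  0.   ]
penend [0.737 0.099 0.   ]
```

```bash
python3 - <<'E'
from h import *
from scipy.spatial.transform import Rotation as Ro
c=cam('wrist'); o=arm.get_obs(); q=o['ee_rot']; T=Ro.from_quat([q[1],q[2],q[3],q[0]]).as_matrix()
print(T.round(3)); print('cam in tool',T.T@(-c['R'].T@c['t']-o['ee_pos'])); print((c['R']@T).round(3)); print(c['intrinsics'],c['k1'])
t=cam('top'); s=cam('side')
for n,k in(('top',t),('side',s)):
  for p in [(0.3,-.3,0),(.3,-.3,.5),(.3,-.3,1),(.3,-.2,0),(.3,-.2,1)]: print(n,p,np.round(proj(k,p)))
E
```

```text
[[-0.925  0.38  -0.   ]
 [ 0.38   0.925 -0.   ]
 [ 0.    -0.    -1.   ]]
cam in tool [ 0.07034489 -0.00034161 -0.17628075]
[[-0.     1.    -0.001]
 [-0.96  -0.    -0.279]
 [-0.279  0.001  0.96 ]]
[[354.62954018   0.         323.40013486]
 [  0.         354.62954018 239.62853194]
 [  0.           0.           1.        ]] -0.06973192689510617
top (0.3, -0.3, 0) [474. 294.]
top (0.3, -0.3, 0.5) [536. 236.]
top (0.3, -0.3, 1) [695.  85.]
top (0.3, -0.2, 0) [438. 309.]
top (0.3, -0.2, 1) [611. 117.]
side (0.3, -0.3, 0) [428. 194.]
side (0.3, -0.3, 0.5) [449.  11.]
side (0.3, -0.3, 1) [ 471. -219.]
side (0.3, -0.2, 0) [429. 213.]
side (0.3, -0.2, 1) [ 477. -223.]
```

```bash
python3 - <<'E'
from h import *
t=cam('top'); s=cam('side')
for z in (-.9,-.7,-.4,0,.5,1,1.4): print(z,onz(t,360,392,z).round(3)[:2],onz(t,500,207,z).round(3)[:2],onz(t,632,30,z).round(3)[:2],onz(s,463,200,z).round(3)[:2])
a=t['image'][0:480,320:640];b=s['image'][0:480,400:640]
cv2.imwrite('pics/wall.png',np.hstack([a,b]))
E
```

```text
-0.9 [0.21  0.011] [ 0.696 -0.839] [ 1.273 -1.858] [-0.068 -1.761]
-0.7 [0.204 0.023] [ 0.65  -0.757] [ 1.179 -1.691] [-0.008 -1.432]
-0.4 [0.196 0.04 ] [ 0.581 -0.633] [ 1.038 -1.441] [ 0.083 -0.937]
0 [0.184 0.063] [ 0.488 -0.469] [ 0.849 -1.107] [ 0.204 -0.278]
0.5 [0.17  0.092] [ 0.373 -0.263] [ 0.614 -0.689] [0.356 0.545]
1 [0.155 0.121] [ 0.257 -0.058] [ 0.379 -0.272] [0.507 1.369]
1.4 [0.144 0.144] [0.165 0.107] [0.19  0.062] [0.629 2.028]
```

View pics/wall.png

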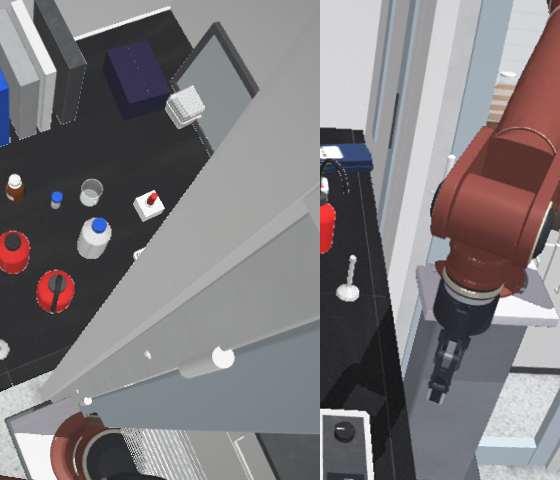

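{"method": "step_arm", "body": {"series": [[0,0,0,0,0,-4,-1],[0,0,0,-3,-1.6,-6,-1],[0,0,0,-42.7,-23.3,-6,-1],[0,0,0,-42.7,-23.3,-6,-1],[0,0,0,-42.7,-23.3,-6,-1],[0,0,0,-42.7,-23.3,-6,-1],[0,0,0,-42.7,-23.3,-6,-1],[0,0,0,-42.7,-23.3,-6,-1],[0,0,0,-42.7,-23.3,-6,-1],[0,0,0,-42.7,-23.3,-6,-1]]}}

```text
time: 1.43
ee_pos: [0.4699, 0.2911, 0.2585]
ee_rot: [0.0, 0.194, 0.981, 0.0]
wrist_force: [1.3, 0.6, 0.3]
gripper_width: 0.0853
gripper_force: 0.0
```

{"method": "step_arm", "body": {"series": [[0,0,0,-9.6,-5.3,0,-1],[0,0,0,-9.6,-5.3,0,-1],[0,0,0,-9.6,-5.3,0,-1],[0,0,0,-9.6,-5.3,0,-1],[0,0,0,-9.6,-5.3,0,-1],[0,0,0,-9.6,-5.3,0,-1]]}}

```text
time: 1.93
ee_pos: [0.5373, 0.2078, 0.2582]
ee_rot: [-0.0, 0.194, 0.981, 0.0]
wrist_force: [-0.1, -0.0, 0.9]
gripper_width: 0.0853
gripper_force: 0.0
```

```bash
python3 - <<'E'
from h import *
print(arm.get_obs()['ee_pos'])
c=cam('wrist'); cv2.imwrite('pics/w1.png',c['image'])
for p in [(.5125,.187),(.5305,.231),(.575,.2135),(.557,.169)]: print(np.round(proj(c,(*p,.052))))
E
```

```text
[0.53728907 0.20778604 0.25819854]
[297. 190.]
[341. 190.]
[341. 233.]
[298. 233.]
```

View pics/w1.png

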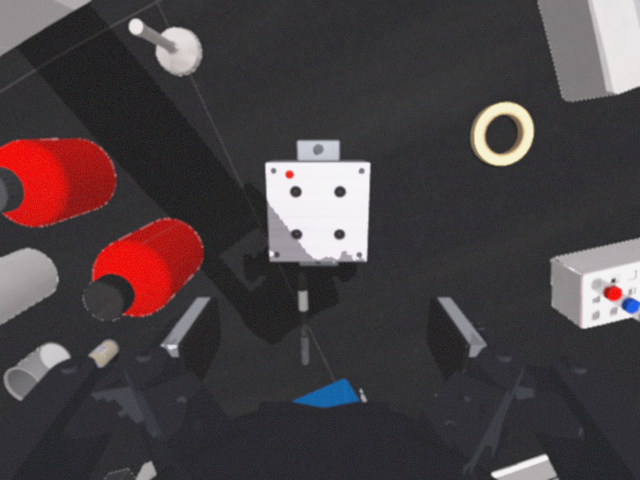

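```bash
cat >> h.py <<'E'
def holes(c,pts,r=7):
    g=cv2.cvtColor(c['image'],cv2.COLOR_BGR2GRAY).astype(float); L=[]
    for u,v in pts:
        y0,x0=int(round(v))-r,int(round(u))-r; w=np.clip(110-g[y0:y0+2*r+1,x0:x0+2*r+1],0,None); yy,xx=np.mgrid[y0:y0+2*r+1,x0:x0+2*r+1]
        L.append(onz(c,(w*xx).sum()/w.sum(),(w*yy).sum()/w.sum(),.052)[:2])
    return np.array(L)
E
python3 - <<'E'
from h import *
L=holes(cam('wrist'),[(296,191),(340,191),(339,234),(297,234)])
print(L.round(4).tolist(),L.mean(0).round(4),np.linalg.norm(L-np.roll(L,-1,0),axis=1).round(4))
E
```

```text
[[0.5129, 0.1852], [0.5311, 0.2294], [0.5753, 0.2112], [0.5571, 0.1665]] [0.5441 0.198 ] [0.0478 0.0479 0.0483 0.048 ]
```

{"method": "step_arm", "body": {"series": [[0,0,0,-20.9,-55.4,0,-1],[0,0,0,-20.9,-55.4,0,-1],[0,0,0,-20.9,-55.4,0,-1],[0,0,0,-20.9,-55.4,0,-1],[0,0,0,-20.9,-55.4,0,-1],[0,0,0,-20.9,-55.4,0,-1],[0,0,0,-20.9,-55.4,0,-1],[0,0,0,-20.9,-55.4,0,-1],[0,0,0,-20.9,-55.4,0,-1],[0,0,0,-20.9,-55.4,0,-1]]}}

```text
time: 2.87
ee_pos: [0.5254, -0.2096, 0.2586]
ee_rot: [0.001, 0.193, 0.981, -0.0]
wrist_force: [1.1, 0.3, 0.2]
gripper_width: 0.0855
gripper_force: 0.0
```

{"method": "step_arm", "body": {"series": [[0,0,0,-6.1,-16.0,0,-1],[0,0,0,-6.1,-16.0,0,-1],[0,0,0,-6.1,-16.0,0,-1],[0,0,0,-6.1,-16.0,0,-1],[0,0,0,-6.1,-16.0,2,-1],[0,0,0,-6.1,-16.0,4,-1],[0,0,0,-6.1,-16.0,4,-1],[0,0,0,-6.1,-16.0,4,-1]]}}

```text
time: 3.53
ee_pos: [0.521, -0.3786, 0.2167]
ee_rot: [-0.001, 0.193, 0.981, 0.001]
wrist_force: [0.6, 0.1, -0.1]
gripper_width: 0.0851
gripper_force: 0.0
```

```bash
python3 - <<'E'
from h import *
print(arm.get_obs()['ee_pos'])
c=cam('wrist'); cv2.imwrite('pics/w2.png',c['image'])
print(np.round(proj(c,(.52,-.383,.047))),np.round(proj(c,(.52,-.383,.097))))
E
```

```text
[ 0.52100457 -0.37858743  0.21669035]
[319. 212.] [318. 224.]
```

View pics/w2.png

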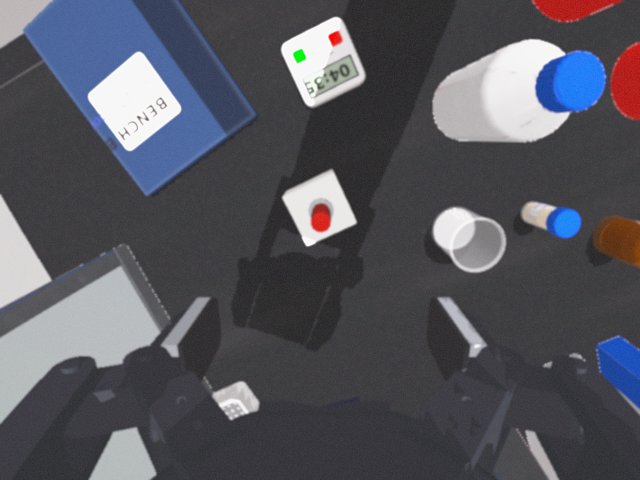

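```bash
python3 - <<'E'
from h import *
c=cam('wrist'); h=cv2.cvtColor(c['image'],cv2.COLOR_BGR2HSV)
m=(((h[...,0]<8)|(h[...,0]>172))&(h[...,1]>130)&(h[...,2]>60))
m[:180]=0;m[260:]=0;m[:,:290]=0;m[:,350:]=0
ys,xs=np.nonzero(m); print(xs.min(),xs.max(),ys.min(),ys.max(),xs.mean())
for y in range(ys.min(),ys.max()+1):
    r=xs[ys==y]; print(y,r.min(),r.max(),end='; ')
o,d=ray(c,0,0); dist=o[2]-.097; print('px/9mm',9e-3*354.6/(dist/0.96))
E
```

```text
312 330 202 229 320.84444444444443
202 321 321; 203 319 324; 204 316 326; 205 316 326; 206 315 327; 207 315 327; 208 314 328; 209 314 328; 210 314 328; 211 314 328; 212 313 329; 213 313 329; 214 313 329; 215 312 329; 216 312 329; 217 312 330; 218 312 330; 219 312 330; 220 312 330; 221 312 329; 222 312 329; 223 312 329; 224 313 329; 225 313 328; 226 314 327; 227 315 326; 228 317 325; 229 319 323; px/9mm 10.282940688928191
```

```bash
python3 - <<'E'
from h import *
c=cam('wrist'); p=onz(c,320.9,220,.097); e=arm.get_obs()['ee_pos']; d=p-e; print(p,'tx,ty',-.925*d[0]+.38*d[1],.38*d[0]+.925*d[1])
E
```

```text
[ 0.52025047 -0.38116265  0.097     ] tx,ty 0.0012782895799859435 -0.002061016968761937
```

{"method": "step_arm", "body": {"series": [[0,0,0,0.1,-0.2,4,-1],[0,0,0,0.1,-0.2,8,-1],[0,0,0,0.1,-0.2,12,-1],[0,0,0,0.1,-0.2,15,-0.4],[0,0,0,0.1,-0.2,16.1,0],[0,0,0,0.1,-0.2,16.1,0.3],[0,0,0,0.1,-0.2,16.1,1],[0,0,0,0.1,-0.2,16.1,1],[0,0,0,0.1,-0.2,16.1,1],[0,0,0,0.1,-0.2,16.1,1]], "newtons": 50}}

```text
time: 4.52
ee_pos: [0.5217, -0.3834, 0.0615]
ee_rot: [0.003, 0.194, 0.981, -0.001]
wrist_force: [-0.4, 0.0, 6.4]
gripper_width: 0.0134
gripper_force: 48.8
```

```bash
python3 - <<'E'
from h import *
o=arm.get_obs(); print(o['ee_pos'],o['wrist_force'],o['moment'],o['gripper_width'])
c=cam('wrist'); s=cam('side')
A=cv2.resize(c['image'][160:480,160:480],(560,560)); B=cv2.resize(s['image'][100:210,330:380],(240,528))
cv2.imwrite('pics/w3.png',np.hstack([A,np.vstack([B,np.zeros((32,240,3),np.uint8)])]))
E
```

```text
[ 0.52171628 -0.38338094  0.06145774] [-0.39551428  0.01972556  6.38947315] [ 0.19513948 -0.05664185 -0.01700706] 0.013358665307241589
```

View pics/w3.png

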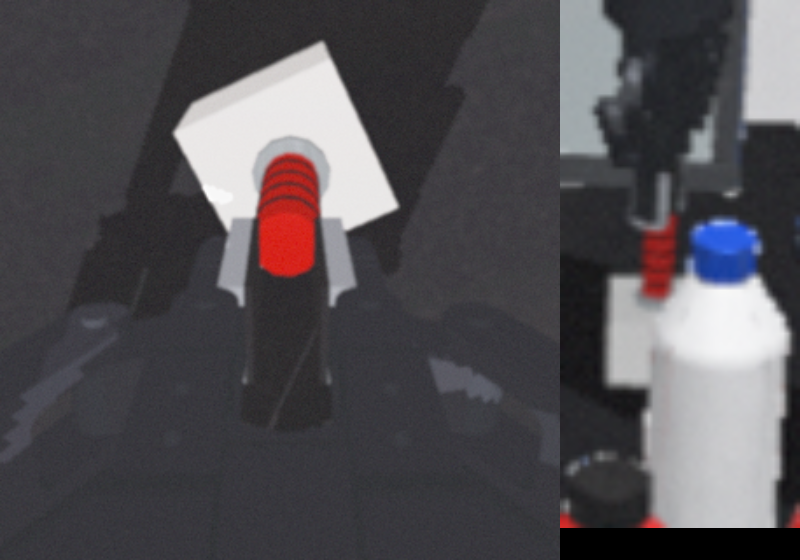

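```bash
python3 - <<'E'
from h import *
o=arm.get_obs();e=o['ee_pos'];c=cam('wrist'); X=np.array([-.925,.38,0]);Y=np.array([.38,.925,0])
f=lambda p:(np.array(proj(c,p))-160)*1.75
for n,p in dict(top=[e[0],e[1],.097],top2=[.5203,-.3812,.097],tip=e,coll=[.5203,-.3812,.047]).items(): print(n,f(p).round())
for sx in(-.011,.011):
  for dz in (0,.02,.04): print('pad',sx,dz,f(e+X*sx+Y*.009+[0,0,dz]).round())
s=cam('side')
for z in (.047,.097): print('side',(np.array(proj(s,[.5203,-.3812,z]))-[330,100])*4.8)
print('tipside',(np.array(proj(s,e))-[330,100])*4.8)
E
```

```text
top [286. 253.]
top2 [292. 246.]
tip [286. 200.]
coll [291. 177.]
pad -0.011 0 [315. 233.]
pad -0.011 0.02 [319. 263.]
pad -0.011 0.04 [323. 302.]
pad 0.011 0 [316. 166.]
pad 0.011 0.02 [320. 190.]
pad 0.011 0.04 [324. 220.]
side [ 94.82140051 287.30020776]
side [ 98.05311492 211.07620903]
tipside [ 93.54116792 263.58181569]
```

{"method": "step_arm", "body": {"series": [[0,0,0,0,0,0,0.3],[0,0,0,0,0,0,0.3],[0,0,0,0,0,0.3,0.3],[0,0,0,0,0,0.5,0.3],[0,0,0,0,0,0.5,0.3]], "newtons": 40}}

```text
time: 5.13
ee_pos: [0.5188, -0.3813, 0.051]
ee_rot: [-0.001, 0.194, 0.981, 0.0]
wrist_force: [-0.0, 0.2, 1.2]
gripper_width: 0.0294
gripper_force: 0.0
```

{"method": "step_arm", "body": {"series": [[0,0,0,0,0,0.5,0.4],[0,0,0,0,0,0.3,1],[0,0,0,0,0,0.3,1],[0,0,0,0,0,0.3,1],[0,0,0,0,0,0.3,1]], "newtons": 40}}

```text
time: 5.55
ee_pos: [0.5194, -0.3817, 0.049]
ee_rot: [-0.0, 0.194, 0.981, 0.0]
wrist_force: [-0.4, 0.1, -1.8]
gripper_width: 0.0165
gripper_force: 39.0
```

```bash
python3 - <<'E'
from h import *
o=arm.get_obs(); print(o['ee_pos'],o['wrist_force'],o['moment'],o['gripper_width'])
c=cam('wrist'); s=cam('side')
A=cv2.resize(c['image'][160:480,160:480],(560,560)); B=cv2.resize(s['image'][100:210,330:380],(240,528))
cv2.imwrite('pics/w4.png',np.hstack([A,np.vstack([B,np.zeros((32,240,3),np.uint8)])]))
E
```

```text
[ 0.51937622 -0.3816981   0.04904151] [-0.38480783  0.05982969 -1.84440239] [ 0.03215673 -0.08380981  0.006313  ] 0.016471330910247307
```

View pics/w4.png

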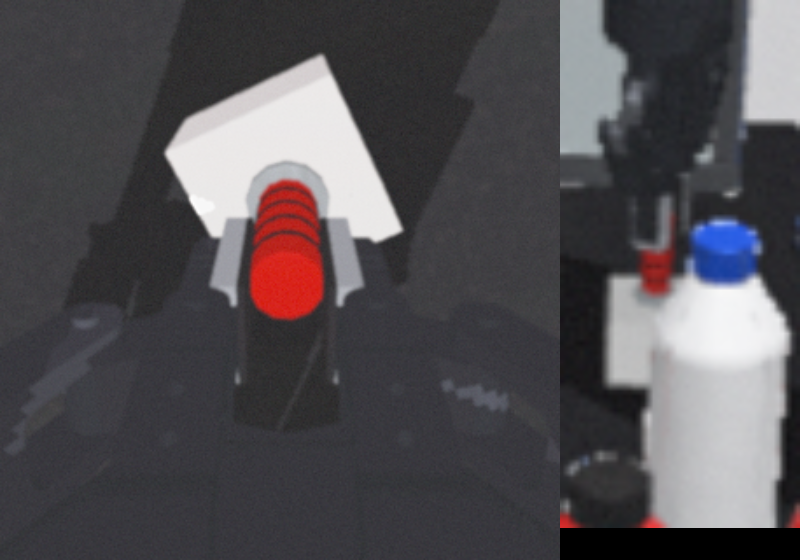

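{"method": "step_arm", "body": {"series": [[0,0,0,0,0,-1.5,1],[0,0,0,0,0,-4,1],[0,0,0,0,0,-8,1],[0,0,0,0,0,-12,1],[0,0,0,0,0,-16,1],[0,0,0,0,0,-19,1],[0,0,0,0,0,-20,1],[0,0,0,0,0,-20,1]]}}

```text
time: 6.32
ee_pos: [0.521, -0.3832, 0.2552]
ee_rot: [0.004, 0.194, 0.981, -0.002]
wrist_force: [0.5, -1.0, -1.2]
gripper_width: 0.016
gripper_force: 39.2
```

```bash
python3 - <<'E'
from h import *
o=arm.get_obs(); e=o['ee_pos'];print(e,o['wrist_force'],o['moment'],o['gripper_width'])
c=cam('side'); h=cv2.cvtColor(c['image'],cv2.COLOR_BGR2HSV)
p=np.array(proj(c,e-[0,0,.02])); print('proj',p,proj(c,e-[0,0,.043]))
u,v=p.astype(int); A=c['image'][v-60:v+60,u-50:u+50]
w=cam('wrist')['image'][140:480,160:480]
cv2.imwrite('pics/w5.png',np.hstack([cv2.resize(A,(480,576)),cv2.resize(w,(320,340)).repeat(1,0) if 0 else np.vstack([w[:,:320],np.zeros((236,320,3),np.uint8)])]))
E
```

```text
[ 0.52102289 -0.3831775   0.2552258 ] [ 0.46398634 -1.04892285 -1.15635705] [-0.01745044  0.00220646  0.05008573] 0.016038561934956376
proj [352.13793431  97.22549247] (np.float64(351.8078502822602), np.float64(105.2132140173992))
```

View pics/w5.png

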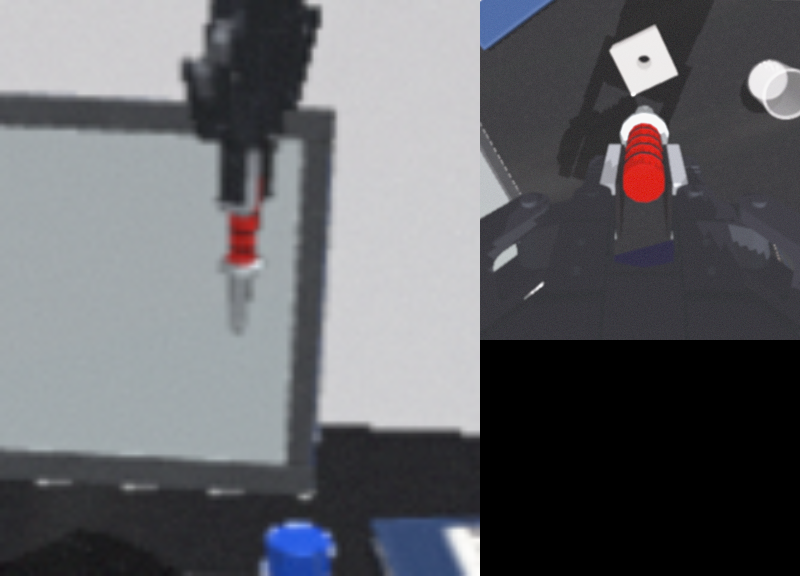

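{"method": "step_arm", "body": {"series": [[0,0,0,0.8,1.8,-1.0,1],[0,0,0,2,4.7,-1.5,1],[0,0,0,3.6,8.4,-1.5,1],[0,0,0,5.2,12.2,-1.5,1],[0,0,0,6.8,15.9,-1.5,1],[0,0,0,8.4,19.7,-1.5,1],[0,0,0,10,23.4,-1.5,1],[0,0,0,11.6,27.2,-1.5,1],[0,0,0,13.2,30.9,-1.5,1],[0,0,0,14.8,34.7,-1.5,1]]}}

```text
time: 7.25
ee_pos: [0.5123, -0.0025, 0.2602]
ee_rot: [-0.003, 0.194, 0.981, -0.0]
wrist_force: [0.6, -0.2, -0.6]
gripper_width: 0.0161
gripper_force: 39.2
```

{"method": "step_arm", "body": {"series": [[0,0,0,1.6,3.7,0,1],[0,0,0,3.2,7.5,0,1],[0,0,0,4.8,11.2,0,1],[0,0,0,6.2,14.5,0,1],[0,0,0,7.2,16.8,0,1],[0,0,0,7.5,17.5,0,1],[0,0,0,7.5,17.5,0,1],[0,0,0,7.5,17.5,0,1]]}}

```text
time: 7.92
ee_pos: [0.5106, 0.1852, 0.2617]
ee_rot: [-0.002, 0.193, 0.981, -0.001]
wrist_force: [-0.0, -0.5, -0.8]
gripper_width: 0.0161
gripper_force: 39.3
```

```bash
python3 - <<'E'
from h import *
o=arm.get_obs(); print(o['ee_pos'],o['wrist_force'],o['gripper_width'])
d=np.array([.5127,.1850])-o['ee_pos'][:2]; print('tx,ty cm',100*(-.925*d[0]+.38*d[1]),100*(.38*d[0]+.925*d[1]))
E
```

```text
[0.5106205  0.18519445 0.26173013] [-0.01438232 -0.54002687 -0.8001442 ] 0.01611298366946053
tx,ty cm -0.19974338196257924 0.06103407991431476
```

{"method": "step_arm", "body": {"series": [[0,0,0,-0.2,0.1,4,1],[0,0,0,-0.2,0.1,8,1],[0,0,0,-0.2,0.1,12,1],[0,0,0,-0.2,0.1,14,1],[0,0,0,-0.2,0.1,14.5,1],[0,0,0,-0.2,0.1,14.5,1],[0,0,0,-0.2,0.1,14.5,1]]}}

```text
time: 8.5
ee_pos: [0.5148, 0.1851, 0.1205]
ee_rot: [0.001, 0.194, 0.981, 0.0]
wrist_force: [-0.4, 0.6, -1.2]
gripper_width: 0.0161
gripper_force: 39.3
```

```bash
python3 - <<'E'
from h import *
o=arm.get_obs(); e=o['ee_pos'];print(e,o['ee_rot'],o['wrist_force'],o['gripper_width'])
c=cam('wrist'); cv2.imwrite('pics/w6.png',c['image'])
H=[(.5127,.185),(.531,.2293),(.575,.211),(.557,.1666)]
for p in H: print('hole',np.round(proj(c,(*p,.052)),1))
for z in(.043,.007): print('tip/collar',np.round(proj(c,e-[0,0,z]),1))
g=cv2.cvtColor(c['image'],cv2.COLOR_BGR2GRAY)
u,v=np.round(proj(c,e-[0,0,.043])).astype(int); print(u,v)
print(g[v-30:v+16:2,u-26:u+27:2])
E
```

```text
[0.51479463 0.18512228 0.12048855] [8.10523461e-04 1.94413766e-01 9.80919253e-01 2.24717654e-04] [-0.36171975  0.57628771 -1.23181257] 0.016077039471534518
hole [322.2 236.1]
hole [388.9 236. ]
hole [385.3 296.6]
hole [322.1 297.1]
tip/collar [323.5 249.5]
tip/collar [323.6 269.4]
324 249
[[233 234 233 233 232 232 232 225 225 231 233 234 233 234 235 234 234 234
  234 233 233 233 235 234 234 235 235]
 [234 235 234 234 235 235 235 235 235 236 234 235 235 235 234 236 235 236
  237 236 236 237 235 236 236 235 236]
 [236 236 236 236 236 236 236 235 235 236 237 236 236 236 237 236 236 236
  237 237 236 236 236 237 237 236 236]
 [232 233 233 233 235 234 234 234 235 234 235 234 234 235 234 234 235 235
  235 235 234 235 234 234 235 235 235]
 [231 233 232 233 234 234 233 233 233 231 221 204 193 203 225 234 235 235
  235 235 235 235 235 234 236 235 235]
 [234 235 234 234 235 235 234 235 230 190 127  84  75  81 126 195 232 236
  237 236 236 235 236 236 236 237 236]
 [236 235 235 234 236 235 236 232 191  95  54  55  52  56  55  87 183 234
  237 237 237 236 236 236 236 237 237]
 [235 235 236 236 2
[... 1089 characters left out ...]
 234 233 233 233 234]
 [144 144 144 144 142 144 145 142 135 123 117 130 167 181 164 144 137 138
  198 232 234 235 234 236 235 234 235]
 [146 145 147 146 147 146 140 132 149 179 216 227 231 233 235 233 219 194
  162 181 226 235 235 235 236 235 236]
 [141 145 146 144 144 135 152 201 224 229 230 226 224 225 228 232 230 228
  225 204 178 225 233 235 236 234 237]
 [145 141 141 143 132 157 215 225 227 226 225 226 222 227 227 231 228 222
  221 226 211 174 210 232 234 233 235]
 [144 145 143 131 156 215 223 224 224 225 225 220 213 214 219 225 228 225
  220 222 226 212 171 213 233 234 233]
 [145 143 141 125 176 223 223 223 222 216 181 135 115 113 128 144 167 211
  219 220 223 223 216 206 231 235 234]]
```

{"method": "step_arm", "body": {"series": [[0,0,0,0.2,-0.1,0,1],[0,0,0,0.2,-0.1,1,1],[0,0,0,0.2,-0.1,1.8,1],[0,0,0,0.2,-0.1,2.2,1],[0,0,0,0.2,-0.1,2.5,1],[0,0,0,0.2,-0.1,2.8,1],[0,0,0,0.2,-0.1,3.1,1],[0,0,0,0.2,-0.1,3.1,1],[0,0,0,0.2,-0.1,3.1,1]]}}

```text
time: 9.3
ee_pos: [0.5115, 0.1857, 0.088]
ee_rot: [-0.0, 0.194, 0.981, -0.0]
wrist_force: [0.4, -0.7, -1.5]
gripper_width: 0.0161
gripper_force: 39.3
```

{"method": "step_arm", "body": {"series": [[0,0,0,0,0,0.3,1],[0,0,0,0,0,0.5,1],[0,0,0,0,0,0.7,1],[0,0,0,0,0,0.9,1],[0,0,0,0,0,0.9,1],[0,0,0,0,0,0.9,1]]}}

```text
time: 9.8
ee_pos: [0.5118, 0.1858, 0.0796]
ee_rot: [0.0, 0.194, 0.981, -0.0]
wrist_force: [-0.3, -1.5, 2.1]
gripper_width: 0.0159
gripper_force: 39.6
```

{"method": "step_arm", "body": {"series": [[0,0,0,0,0,0.15,1],[0,0,0,0,0,0.2,1],[0,0,0,0,0,0.2,1],[0,0,0,0,0,0.2,1],[0,0,0,0,0,0.2,1]]}}

```text
time: 10.22
ee_pos: [0.5121, 0.1858, 0.078]
ee_rot: [0.001, 0.194, 0.981, 0.0]
wrist_force: [-1.8, -0.8, 6.1]
gripper_width: 0.0165
gripper_force: 39.9
```

{"method": "step_arm", "body": {"series": [[0,0,0,0,0,-1,1],[0,0,0,0,0,-2.5,1],[0,0,0,0,0,-3.5,1],[0,0,0,0,0,-3.5,1],[0,0,0,0,2.5,-3.5,1],[0,0,0,0,4.8,-3.5,1],[0,0,0,0,4.8,-3.5,1],[0,0,0,0,4.8,-3.5,1],[0,0,0,0,4.8,-3.5,1]]}}

```text
time: 10.97
ee_pos: [0.5291, 0.2299, 0.1113]
ee_rot: [-0.001, 0.194, 0.981, -0.0]
wrist_force: [0.7, -0.6, -1.2]
gripper_width: 0.0161
gripper_force: 39.5
```

```bash
python3 - <<'E'
from h import *
o=arm.get_obs(); e=o['ee_pos'];print(e,o['wrist_force'],o['gripper_width'])
c=cam('wrist'); H=[(.5127,.185),(.531,.2293),(.575,.211),(.557,.1666)]
print('hole',proj(c,(*H[1],.052)),'tip',proj(c,e-[0,0,.042])); 
d=np.array(H[1])-e[:2]; print('tx,ty cm',100*(-.925*d[0]+.38*d[1]),100*(.38*d[0]+.925*d[1]))
E
```

```text
[0.52906431 0.22988541 0.11130538] [ 0.72686048 -0.57293767 -1.21349162] 0.01614174344850443
hole (np.float64(323.88528929872814), np.float64(245.2811136275539)) tip (np.float64(323.61700345130004), np.float64(250.13517348183396))
tx,ty cm -0.2012970371512992 0.019405654778558976
```

{"method": "step_arm", "body": {"series": [[0,0,0,-0.1,0,0.6,1],[0,0,0,-0.1,0,1.2,1],[0,0,0,-0.1,0,1.6,1],[0,0,0,-0.1,0,2.0,1],[0,0,0,-0.1,0,2.4,1],[0,0,0,-0.1,0,2.4,1],[0,0,0,-0.1,0,2.4,1]]}}

```text
time: 11.6
ee_pos: [0.5305, 0.2297, 0.0878]
ee_rot: [-0.0, 0.194, 0.981, -0.0]
wrist_force: [-0.7, 0.5, -0.9]
gripper_width: 0.0161
gripper_force: 39.5
```

{"method": "step_arm", "body": {"series": [[0,0,0,0,0,0.3,1],[0,0,0,0,0,0.6,1],[0,0,0,0,0,0.8,1],[0,0,0,0,0,1.0,1],[0,0,0,0,0,1.2,1],[0,0,0,0,0,1.2,1],[0,0,0,0,0,1.2,1]]}}

```text
time: 12.18
ee_pos: [0.5307, 0.2299, 0.0761]
ee_rot: [-0.0, 0.194, 0.981, 0.0]
wrist_force: [-0.2, -0.0, -1.4]
gripper_width: 0.0163
gripper_force: 39.5
```

{"method": "step_arm", "body": {"series": [[0,0,0,0,0,0.3,1],[0,0,0,0,0,0.6,1],[0,0,0,0,0,0.9,1],[0,0,0,0,0,1.2,1],[0,0,0,0,0,1.4,1],[0,0,0,0,0,1.5,1],[0,0,0,0,0,1.6,1],[0,0,0,0,0,1.6,1]]}}

```text
time: 12.85
ee_pos: [0.5306, 0.2298, 0.06]
ee_rot: [-0.0, 0.194, 0.981, -0.0]
wrist_force: [0.1, 0.2, -1.9]
gripper_width: 0.0162
gripper_force: 39.5
```

{"method": "step_arm", "body": {"series": [[0,0,0,0,0,0.1,1],[0,0,0,0,0,0.2,1],[0,0,0,0,0,0.3,1],[0,0,0,0,0,0.4,1],[0,0,0,0,0,0.4,1],[0,0,0,0,0,0.4,1]]}}

```text
time: 13.35
ee_pos: [0.531, 0.2299, 0.0568]
ee_rot: [0.0, 0.194, 0.981, 0.0]
wrist_force: [0.0, -1.1, 2.7]
gripper_width: 0.0163
gripper_force: 39.9
```

{"method": "step_arm", "body": {"series": [[0,0,0,0,0,0.1,1],[0,0,0,0,0,0,1],[0,0,0,0,0,0,0.4],[0,0,0,0,0,0,0.2],[0,0,0,0,0,0,-0.1],[0,0,0,0,0,0,-0.1],[0,0,0,0,0,0,-0.1]]}}

```text
time: 13.93
ee_pos: [0.5306, 0.2298, 0.0559]
ee_rot: [-0.0, 0.194, 0.981, -0.0]
wrist_force: [0.3, -0.6, 0.4]
gripper_width: 0.0472
gripper_force: 0.0
```

{"method": "step_arm", "body": {"series": [[0,0,0,0,0,-2,-0.1],[0,0,0,0,0,-5,-0.1],[0,0,0,0,0,-9,-0.1],[0,0,0,0,0,-13,-0.1],[0,0,0,0,0,-15,-0.1],[0,0,0,0,0,-15,-0.1],[0,0,0,0,0,-15,-0.1]]}}

```text
time: 14.52
ee_pos: [0.5317, 0.2302, 0.2082]
ee_rot: [0.002, 0.194, 0.981, 0.001]
wrist_force: [0.7, -0.3, -0.2]
gripper_width: 0.0469
gripper_force: 0.0
```

```bash
python3 - <<'E'
from h import *
o=arm.get_obs(); print(o['ee_pos'],o['wrist_force'])
w=cam('wrist'); s=cam('side'); u,v=np.round(proj(s,(.531,.229,.07))).astype(int)
cv2.imwrite('pics/end.png',np.hstack([cv2.resize(w['image'][120:320,220:420],(400,400)),cv2.resize(s['image'][v-50:v+50,u-50:u+50],(400,400))]))
print((np.array(proj(w,(.531,.229,.057)))-[220,120])*2)
E
```

```text
[0.53169658 0.23015174 0.20816056] [ 0.74901997 -0.3272499  -0.19156412]
[203.2230301  187.61608397]
```

View pics/end.png

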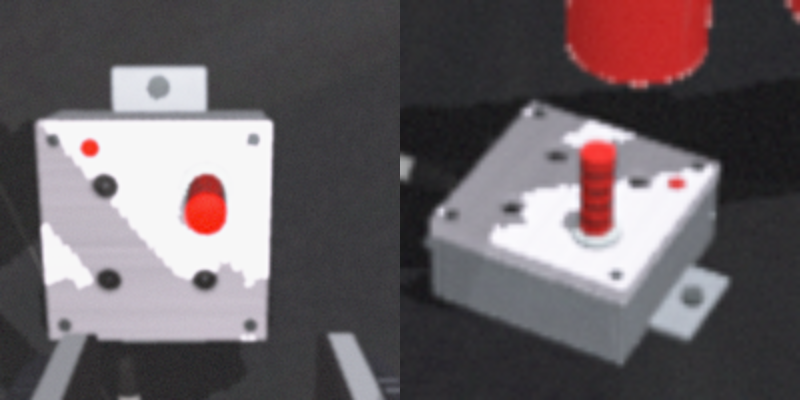

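The plug stands upright in hole1, with its collar flat on the plate (crop pixel (597,235) in the side view) and the gripper clear. I'm handing the job in.

```bash
python3 -c "
from rig import arm
print(arm.finish_job())"
```

```text
the job is handed in; nothing more can be done
None
```

The red-dot hole refused the pin (about 7 N, light press). hole1, the next hole tried, let it pass, and the plug was lowered there until its collar sat flat on the gauge; I let go and handed the job in at about 15 s (no verdict shown).

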